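# Fit the drive crank over the gearbox spindle and onto its cross-key

### The job

Fit the bare-metal drive crank on the gearbox in the bench nest: lower it squarely, hub slot down, over the tall spindle without forcing or dropping it, and swing it about the spindle under light downward pressure until the slot in its hub drops over the spindle's cross-key. Leave it pressed fully home, flush on the gearbox face and let go of, and do not disturb the screw bin, the flask or the screwdriver.

Things in the scene. Friction and masses are not known exactly. Their poses are not given: they have to be found in the camera images.
- crank: Drive crank, bare light-grey casting, 0.25 to 0.43 kg, lying slot down. Origin: centre of the hub's underside; z up the bore, x from hub along the arm. Hub 58 mm diameter, 36 mm tall, 18 mm through bore with a 1.5 mm lead-in below. A web 18 mm wide (y), z 14 to 36 mm, runs along +x to a 28 mm end eye with brass bush at x = 112 mm. Hub-heavy: mass centre about 22 mm from the bore.
- crank_grip (a point): Place to grip the web from above across its 18 mm width (clear web: x 30 to 98 mm): on the crank at x = 70, y = 0, z = 25 mm. Axes as crank. Held here the gripper stays clear beside the spindle. Needs a firm grip (80 N or more), or the heavy hub droops and binds.
- crank_slot (a point): Middle of the slot's roof, on the bore axis, 10 mm above the hub's underside. Axes as crank. The slot crosses the hub's underside along the crank's y axis: 9 mm wide, 10 mm deep, open at both ends, so the crank fits the key either way round (a half turn apart).
- gearbox: Dark blue-grey gearbox casting clamped in a steel nest plate; it does not move. Origin on the spindle axis at bench level, z up, x along its neck, away from the robot's side. Neck, clamp with red handle (up to 95 mm high) and motor flange lie at x = 35 to 220 mm. Round head: 90 mm diameter to 50 mm high. More than 60 N between crank and gearbox (spindle included) is forcing.
- seat (a point): Centre of the gearbox's bright machined face (60 mm diameter), on the spindle axis, 70 mm above the bench; axes as gearbox. Fully home, the crank's origin is here.
- spindle_top (a point): Top of the round nose of the steel spindle, 16 mm diameter, standing 120 mm above the face (190 mm above the bench). Axes as gearbox. The spindle turns only against the gear train's drag, about 0.35 N m, so it stays put when the crank rubs lightly on the key.
- key (a point): Centre of the brass cross-key through the spindle, 5 mm above the face. Bar 6 mm square with a flat top 8 mm above the face, 44 mm long: a crank not on it rests 8 mm short of home. Axes as gearbox, not the key's: its heading is unmeasured, within 0.6 rad of the gearbox's y axis, so a crank pointing along the gearbox's -x (towards the robot) is within 0.6 rad of fitting.
- screw_bin: Blue plastic bin of brass screws, 120 x 170 x 65 mm, loose on the bench; origin at the centre of its underside. Leave alone.
- flask: Red drinking flask with a black cap, 66 mm diameter, 190 mm tall, standing loose; origin at the centre of its base. Leave alone.
- driver: Screwdriver with a yellow handle, 210 mm long, lying loose on the bench along its x axis. Leave alone.
There are look-alikes about, which are no part of the job. Of the things like the crank, leave any that is orange; of the rest the larger one is meant.

How it is judged:
By the outcome, as a careful person would: the job done as asked, in the order asked, and still so for the second after the job is handed in, with the robot touching nothing.
It also fails if it takes over 64 s, if anything falls off the work surface, if the arm or the gripper's body presses on something with over 40 N, if the wrist force passes 120 N, or if a joint passes its speed limit or range.

### The arm

A 7-joint arm with a two-finger parallel gripper is mounted at the origin on the work surface. World frame = base frame: x ahead of the robot, y to its left, z up, the work surface at z = 0. Lengths are in mm, angles in rad, forces in N, time in s.
With the tool pointing down it reaches from about 400 to 900 mm from the base axis. Payload 5.6 kg.
Tool frame: the origin (TCP) lies at the very end of the fingers, on their centre line; the grasp point (between the pads) lies env.pinch_z behind it (env.pinch_z is the distance from the TCP to the grasp point, in mm); z points along the fingers, y is the line along which they close (so a half turn about z gives the same grasp; the last joint's range is limited). The gripper opens to 92 mm and grips with 3 to 60 N. Pads are 20 mm wide; open, the fingers measure 128 mm over their backs; the gripper's body (75 mm by 189 mm) begins 69 mm behind the grasp point.
Start: joints at [1.29, 0.468, -0.012, 1.603, 0.006, 1.071, -0.056], TCP at [153.074, -631.726, 214.592] pointing down, gripper open.
Joint ranges: [-2.53, 2.53], [-0.31, 2.02], [-1.57, 1.55], [0.28, 2.44], [-1.29, 4.43], [0.15, 1.84], [-2.92, 2.92]. Speed limits (rad/s): [2.57, 2.57, 3.14, 3.14, 3.14, 3.14, 3.14].

### API

Orientations are given as a rotation vector (axis times angle).
In Python, from rig import env gives the robot as it stands.
- The arm moves only by the shell command python3 -m jog 'ROWS'. ROWS is JSON, a list of rows, each an object of numbers: "x", "y", "z": the shift along the tool's x, y, z in mm; "wx", "wy", "wz": the turn, a rotation vector about the tool's x, y, z in rad; "hand": the finger opening in mm, from 0 to 91.9. In form: [{"x": .., "y": .., "z": .., "wx": .., "wy": .., "wz": .., "hand": ..}, ...]. A call has 1 to 10 rows; each row shifts and turns the commanded pose from where the row before left it, along the tool's axes as they then stand; what a row does not reach is not made up. A row lasts 1/12 s, in which the tool goes at most 41.7 mm and 7.16 degrees, less where a joint would pass 70% of its speed; a pose out of reach is approached as far as the arm can. A call is refused whole if a number of a shift passes 41.7 or a number of a turn 0.125, either way. A call with a gripper value outside its range is refused whole. The fingers move at their own pace and stop on an object; the grip force is fixed at half the most. Time passes only in rows, so rows that do not move let the fingers close. It gives the time, the measured TCP pose, the force, the opening and the grip force at its end, in the units of the state.
- env.observe(): the state, without advancing time (a new reading comes with each control period).
- env.grab_frame(name): name is "scene" or "top" or "wrist"; returns a dict with "color" (420x560x3 uint8, red, green, blue), "range_z" (420x560 float32, mm along the optical axis (not along the pixel's ray), 0 where there is no reading), "mtx" (3x3 intrinsics, pixels), "rvec" (rotation vector, rad) and "tvec" (3), from world to camera coordinates, as OpenCV has them. Camera axes: x right, y down, z forward; pixel columns grow to the right and rows downward; lengths in mm; the calibration is good to about 2 mm. A picture is of the moment at which its call begins.
- env.finish_job(): hands the job in; it is judged then, once.
The state is a dict: "time": time; "joints": joint angles; "joint_vel": joint speeds; "joint_torque": joint torques, N m; "tcp_pos": TCP position; "tcp_rot": TCP orientation; "wrist_force": force on the tool from outside, world axes, zero at the start; "wrist_torque": the same for the moment, N m; "finger_gap": finger opening in mm; "gripper_force": force on a finger pad.
Only numpy, scipy, OpenCV 4.12 (cv2) and the standard library are available. Lean on these libraries where they do the work, as an engineer would, in place of code of your own. Each camera call takes 0.05 s, during which the arm holds its last target. There are 200 camera calls.

## Working session

There is one attempt and no reset: what is moved stays moved. The work goes in short steps, Python scripts to look and compute and a shell command to move; the robot and the scene stay as the last step left them, time stands still between calls to the robot, and variables do not carry over. Pictures are saved under pics/ and viewed, at most 10 in all, crops included, and the job is handed in when it is done.

```bash
ls; mkdir -p pics; cat > h.py <<'E'
import numpy as np, cv2
from rig import env
def grab(n):
    f=env.grab_frame(n); R=cv2.Rodrigues(np.array(f['rvec'],float))[0]; f['R']=R; f['t']=np.array(f['tvec'],float).ravel(); return f
def cloud(f):
    z=f['range_z'].astype(float); K=np.array(f['mtx']); v,u=np.mgrid[:z.shape[0],:z.shape[1]]
    P=np.dstack([(u-K[0,2])/K[0,0]*z,(v-K[1,2])/K[1,1]*z,z]); W=(P-f['t'])@f['R']; W[z==0]=np.nan; return W
def ray(f,u,v,h):
    K=np.array(f['mtx']); d=f['R'].T@np.linalg.inv(K)@[u,v,1]; c=-f['R'].T@f['t']; return c+d*(h-c[2])/d[2]
def save(n,im): cv2.imwrite('pics/'+n,cv2.cvtColor(im,cv2.COLOR_RGB2BGR))
E
python3 - <<'E'
from h import *
for n in ('scene','top'):
    f=grab(n); save(n+'0.png',f['color']); np.savez(n+'0.npz',**f); print(n,-f['R'].T@f['t'])
print(env.observe(),env.pinch_z)
E
```

```text
pics
scene [1452.10954734 -361.25099346  755.78313401]
top [ 504.95967173    6.0521929  1522.10390702]
{'time': 0.1, 'joints': array([ 1.28995868,  0.46829099, -0.01161123,  1.60350056,  0.0059722 ,
        1.07142857, -0.05630133]), 'joint_vel': array([-5.25545255e-04, -3.03474906e-03, -8.83927369e-04, -2.49280059e-03,
        9.65376302e-04,  8.11209884e-05, -8.09424005e-04]), 'joint_torque': array([ 9.13179483e-04, -5.21645808e+01, -1.24838110e-02, -2.44367015e+01,
       -5.67728584e-02,  1.40110933e-02,  8.49494359e-05]), 'tcp_pos': array([ 152.96573852, -631.20896641,  213.74721218]), 'tcp_rot': array([-3.11786069e+00, -3.72416566e-01,  4.32083117e-04]), 'wrist_force': array([-0.18224756,  0.30352767, -0.14877266]), 'wrist_torque': array([ 0.04641593,  0.04454813, -0.01699315]), 'gripper_force': 0.0, 'finger_gap': 91.70759617733664} 18.700000000000003
```

View pics/top0.png

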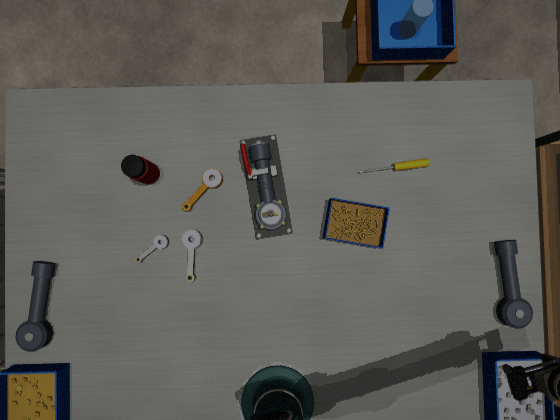

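View pics/scene0.png

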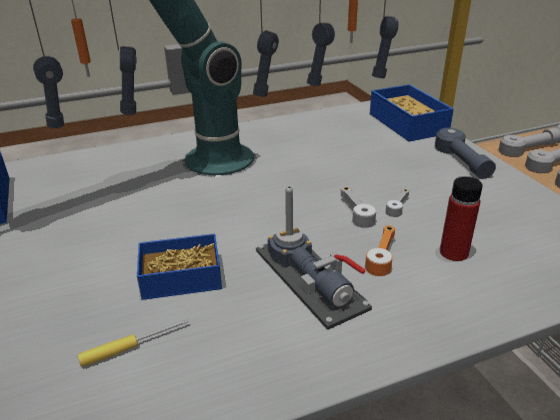

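Top view: the things that look like the crank are the orange one (hub 212,179), which is excluded; a small grey one (hub 160,242); and a larger grey one (hub 191,240, eye 190,277). I choose the larger grey one. The gearbox head is at (270,213), with its neck running up to (260,148). The bin is at (355,222), the driver at (400,166) and the flask at (140,170).

```bash
cat > m.py <<'E'
from h import *
import glob
f=dict(np.load('top0.npz')); W=cloud(f); c=f['color']; hsv=cv2.cvtColor(c,cv2.COLOR_RGB2HSV)
Z=W[...,2]
def near(u0,u1,v0,v1,lo,hi):
    m=np.zeros(Z.shape,bool); m[v0:v1,u0:u1]=1; return m&(Z>lo)&(Z<hi)
m=near(176,206,222,288,20,50).astype(np.uint8); m[:, :]=m
P=W[m>0]; print('crank n',len(P),'zmax',np.percentile(P[:,2],[5,50,95]), P.min(0),P.max(0))
# hub: distance transform; eye: far end
xy=P[:,:2]; 
hub=P[P[:,0]>P[:,0].max()-58]; print('hub circle',cv2.minEnclosingCircle(hub[:,:2].astype(np.float32)))
eye=P[P[:,0]<P[:,0].min()+24]; print('eye circle',cv2.minEnclosingCircle(eye[:,:2].astype(np.float32)))
web=P[(P[:,0]>P[:,0].min()+32)&(P[:,0]<P[:,0].max()-62)]; print('web',web.min(0),web.max(0),cv2.fitLine(web[:,:2].astype(np.float32),cv2.DIST_L2,0,.01,.01).ravel())
# brass bush
h=near(176,206,222,288,15,50)&(hsv[...,1]>90); print('brass',h.sum(),W[h].mean(0) if h.any() else 0)
# gearbox
m=near(250,292,195,232,60,85); P=W[m]; print('face',len(P),np.percentile(P[:,2],[5,50,95]),cv2.minEnclosingCircle(P[:,:2].astype(np.float32)))
m=near(240,300,185,240,100,210); print('spindle n',m.sum(),W[m].round(0).tolist()[:12])
g=dict(np.load('scene0.npz')); G=cloud(g); m=(G[...,2]>100)&(G[...,2]<200); m[:, :270]=0;m[:,310:]=0;m[:180]=0;m[260:]=0
P=G[m]; print('spindle scene',len(P),P[:,2].max(),np.median(P,0))
vs=np.nonzero(m)[0]
for h0 in (110,140,170):
    Q=P[abs(P[:,2]-h0)<12]; print(h0,Q.mean(0) if len(Q) else 0)
# plate
big=lambda im,u0,u1,v0,v1,s:cv2.resize(im[v0:v1,u0:u1],None,fx=s,fy=s,interpolation=cv2.INTER_CUBIC)
save('crop1.png',np.hstack([big(c,170,230,220,290,5),big(c,230,310,190,260,5)]))
# plate edges (Z 5..25?)
m=near(235,300,130,245,4,30)&(c.max(2)<110); r=cv2.minAreaRect(W[m][:,:2].astype(np.float32)); print('plate',m.sum(),np.median(W[m],0),r)
E
python3 m.py
```

```text
crank n 543 zmax [27.26620888 34.98666887 40.64273752] [359.04162513 211.17085795  20.5282532 ] [510.39890866 269.84698398  44.62552961]
hub circle ((483.2842712402344, 240.5460968017578), 29.71028709411621)
eye circle ((372.4510498046875, 246.31060791015625), 13.97550106048584)
web [391.24339203 234.05673339  21.76193015] [446.62408069 253.76795876  43.58281241] [ 9.9599421e-01 -8.9417435e-02  4.1904517e+02  2.4309315e+02]
brass 17 [372.63882118 246.46037572  34.63533083]
face 333 [61.3781357  69.23112048 77.22244352] ((555.3793334960938, 9.657697677612305), 38.84027099609375)
spindle n 33 [[557.0, 8.0, 190.0], [557.0, 6.0, 187.0], [558.0, 3.0, 181.0], [555.0, 14.0, 185.0], [555.0, 11.0, 187.0], [555.0, 8.0, 180.0], [555.0, 6.0, 189.0], [555.0, 3.0, 188.0], [553.0, 14.0, 183.0], [552.0, 11.0, 190.0], [552.0, 8.0, 189.0], [552.0, 6.0, 194.0]]
spindle scene 270 191.1301278248954 [558.76401248   7.49065479 149.90677374]
110 [558.84050006   7.99753181 110.79163328]
140 [558.78016602   7.76895202 140.39521593]
170 [558.31793089   7.43039669 170.55461828]
plate 1678 [630.17844848   6.29676094  11.30023165] ((634.3052368164062, 19.811241149902344), (309.9761047363281, 187.82005310058594), 0.31245988607406616)
```

View pics/crop1.png

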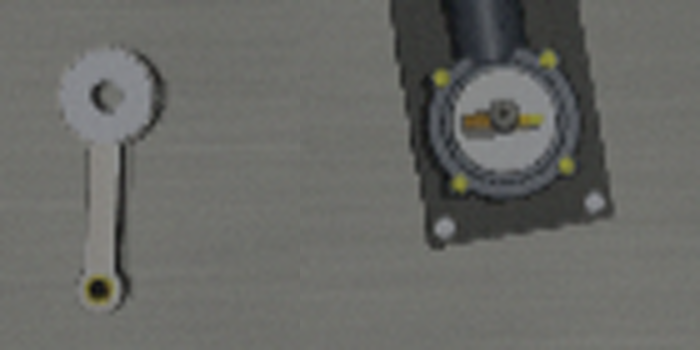

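The crop confirms the choice: a plain grey crank 36 mm tall, hub radius about 29 mm, hub to eye 111 mm, web nearly vertical in the image. The brass key shows on both sides of the spindle, nearly horizontal, at crop row 120. Next I'll refine the seat and key measurements.

```bash
cat > k.py <<'E'
from h import *
f=dict(np.load('top0.npz')); W=cloud(f); c=f['color'].astype(int); hsv=cv2.cvtColor(f['color'],cv2.COLOR_RGB2HSV)
box=np.zeros(c.shape[:2],bool); box[198:230,252:288]=1
b=box&(c.max(2)>115)&(hsv[...,1]<60)
n,l,s,ce=cv2.connectedComponentsWithStats(b.astype(np.uint8)); i=1+s[1:,4].argmax(); cn=cv2.findContours((l==i).astype(np.uint8),0,2)[0]
pts=max(cn,key=len)[:,0].astype(float); w=np.array([ray(f,u,v,70)[:2] for u,v in pts]).astype(np.float32)
print('face',s[i],cv2.fitEllipse(w))
k=box&(hsv[...,1]>90)&(hsv[...,0]<32)&(hsv[...,0]>10)
v,u=np.nonzero(k); q=np.array([ray(f,a,e,78)[:2] for a,e in zip(u,v)]); 
F=np.array([553.5,9.5]); r=np.hypot(*(q-F).T); q=q[r<26]; print('key pts',(q-F).round(1).tolist())
vx,vy,x0,y0=cv2.fitLine(q.astype(np.float32),cv2.DIST_L2,0,.01,.01).ravel(); print('key dir',vx,vy,x0,y0,'off y axis',np.arctan2(-vx*np.sign(vy),abs(vy)))
# scene spindle midline
g=dict(np.load('scene0.npz')); G=cloud(g); m=(G[...,2]>85)&(G[...,2]<195); m[:,:270]=0;m[:,310:]=0;m[:180]=0;m[260:]=0
for row in (195,205,215,225):
    uu=np.nonzero(m[row])[0]; z=np.median(G[row,uu,2]); cc=-g['R'].T@g['t']; 
    p=np.nanmedian(G[row,uu],0); d=p-cc; d=d[:2]/np.hypot(*d[:2]); print(row,uu.min(),uu.max(),p, p[:2]+d*7)
for n in ('crank',):
    b=np.zeros(c.shape[:2],bool); b[222:290,176:206]=1; mk=b&(W[...,2]>18)&(W[...,2]<50)&(c.max(2)>125)
    v,u=np.nonzero(mk); q=np.array([ray(f,a,e,36)[:2] for a,e in zip(u,v)]).astype(np.float32)
    hb=q[q[:,0]>q[:,0].max()-50]; print('hub',cv2.minEnclosingCircle(hb)); wb=q[(q[:,0]>395)&(q[:,0]<445)]; print(wb[:,1].min(),wb[:,1].max(),cv2.fitLine(wb,cv2.DIST_L2,0,.01,.01).ravel())
# gearbox axis: eye colours of plate dark, above-face neck
E
python3 k.py
cat > to.py <<'E'
# usage: to.py x y z yaw -> tool-frame delta (tool kept vertical); yaw = heading of tool x
import sys; from h import *
s=env.observe(); R=cv2.Rodrigues(s['tcp_rot'])[0]; p=s['tcp_pos']; x,y,z,t=map(float,sys.argv[1:])
T=np.array([[np.cos(t),np.sin(t),0],[np.sin(t),-np.cos(t),0],[0,0,-1]]).T; T=np.array([[np.cos(t),np.sin(t),0],[np.sin(t),-np.cos(t),0],[0,0,-1]]).T
print('t',s['time'],'pos',p.round(1),'yaw',np.arctan2(R[1,0],R[0,0]).round(3),'z',R[:,2].round(4),'gap',s['finger_gap'],'F',s['wrist_force'].round(1))
print('turn (tool)',cv2.Rodrigues(R.T@T)[0].ravel().round(4)); d=np.array([x,y,z])-p
print('shift cur axes',(R.T@d).round(1),'shift target axes',(T.T@d).round(1))
E
python3 to.py 400 -350 215 -0.06
```

```text
face [261 204  20  20 236] ((551.5570678710938, 7.729576110839844), (55.45547866821289, 55.784122467041016), 69.24714660644531)
key pts [[0.2, 19.0], [0.2, 16.2], [0.1, 13.3], [0.0, 10.5], [-0.0, 7.7], [-0.4, -12.2], [-0.5, -15.0], [-0.6, -17.9], [-0.6, -20.7], [-2.6, 19.1], [-2.7, 16.2], [-2.7, 13.4], [-2.8, 10.6], [-2.9, 7.7], [-3.2, -9.3], [-3.3, -12.1], [-3.3, -15.0], [-3.4, -17.8], [-3.5, -20.7]]
key dir 0.024470346 0.99970055 551.8112 9.125408 off y axis -0.02447279
195 285 292 [559.89102052   6.62011497 173.59675827] [553.41951819   9.28838363]
205 286 292 [558.44926557   6.9481133  147.91836172] [551.97708341   9.61473253]
215 286 292 [559.77630191   7.63119344 122.21568007] [553.30726457  10.30543275]
225 286 292 [559.41640523   6.98344451  95.55912056] [552.94533123   9.65275178]
hub ((484.8934631347656, 241.3680877685547), 27.346847534179688)
234.81079 252.86246 [ 9.9835157e-01 -5.7394065e-02  4.2030603e+02  2.4384279e+02]
t 0.1 pos [ 153.  -631.2  213.7] yaw 0.238 z [-5.0e-04  1.5e-03 -1.0e+00] gap 91.70759617733664 F [-0.2  0.3 -0.1]
turn (tool) [-0.0016  0.0003  0.2978]
shift cur axes [ 306.3 -215.1   -0.9] shift target axes [ 229.7 -295.5   -1.3]
```

Seat is at about (552.3, 8.8), the key is about 0.024 rad off world y, the crank hub is at (484, 241) and its heading is π−0.057. Now I swing the arm over.

```bash
python3 -m jog '[{"x":25,"y":-30,"wz":0.1},{"x":25,"y":-31,"wz":0.1},{"x":25,"y":-32,"wz":0.1},{"x":25,"y":-32},{"x":25,"y":-32},{"x":25,"y":-32},{"x":25,"y":-32},{"x":25,"y":-32},{"x":25,"y":-32},{"x":15,"y":-32}]'; python3 to.py 424 244.5 120 -0.057
```

```text
t 0.1 pos [ 153.  -631.2  213.7] yaw 0.238 z [-5.0e-04  1.5e-03 -1.0e+00] gap 91.70759617733664 F [-0.2  0.3 -0.1]
turn (tool) [-0.0016  0.0003  0.2948]
shift cur axes [ 469.7 -787.1   95. ] shift target axes [ 220.7 -889.7   93.7]invalid input
```

```bash
python3 -m jog '[{"x":25,"y":-30,"z":0,"wx":0,"wy":0,"wz":0.1,"hand":91},{"x":25,"y":-31,"z":0,"wx":0,"wy":0,"wz":0.1,"hand":91},{"x":25,"y":-32,"z":0,"wx":0,"wy":0,"wz":0.1,"hand":91},{"x":25,"y":-32,"z":0,"wx":0,"wy":0,"wz":0,"hand":91},{"x":25,"y":-32,"z":0,"wx":0,"wy":0,"wz":0,"hand":91},{"x":25,"y":-32,"z":0,"wx":0,"wy":0,"wz":0,"hand":91},{"x":25,"y":-32,"z":0,"wx":0,"wy":0,"wz":0,"hand":91},{"x":25,"y":-32,"z":0,"wx":0,"wy":0,"wz":0,"hand":91},{"x":25,"y":-32,"z":0,"wx":0,"wy":0,"wz":0,"hand":91},{"x":15,"y":-32,"z":0,"wx":0,"wy":0,"wz":0,"hand":91}]'; python3 to.py 424 244.5 120 -0.057
```

```text
time: 0.93
tcp_pos: [395.4, -314.2, 214.5]
tcp_rot: [-3.14, 0.095, -0.001]
wrist_force: [0.6, 0.1, 0.9]
finger_gap: 90.9
gripper_force: 0.0
t 0.9333 pos [ 395.4 -314.2  214.5] yaw -0.061 z [ 9.e-04  1.e-04 -1.e+00] gap 90.88624530422695 F [0.6 0.1 0.9]
turn (tool) [-0.0001 -0.0009 -0.0036]
shift cur axes [  -5.4 -559.4   94.6] shift target axes [  -3.3 -559.4   94.5]
```

```bash
python3 -m jog '[{"x":0,"y":-40,"z":0,"wx":0,"wy":0,"wz":0,"hand":60},{"x":0,"y":-40,"z":0,"wx":0,"wy":0,"wz":0,"hand":60},{"x":0,"y":-40,"z":0,"wx":0,"wy":0,"wz":0,"hand":60},{"x":0,"y":-40,"z":0,"wx":0,"wy":0,"wz":0,"hand":60},{"x":0,"y":-40,"z":0,"wx":0,"wy":0,"wz":0,"hand":60},{"x":0,"y":-40,"z":0,"wx":0,"wy":0,"wz":0,"hand":60},{"x":0,"y":-40,"z":0,"wx":0,"wy":0,"wz":0,"hand":60},{"x":0,"y":-40,"z":0,"wx":0,"wy":0,"wz":0,"hand":60},{"x":0,"y":-40,"z":0,"wx":0,"wy":0,"wz":0,"hand":60},{"x":0,"y":-40,"z":0,"wx":0,"wy":0,"wz":0,"hand":60}]'; python3 -m jog '[{"x":0,"y":-40,"z":0,"wx":0,"wy":0,"wz":0,"hand":60},{"x":0,"y":-40,"z":20,"wx":0,"wy":0,"wz":0,"hand":60},{"x":-3,"y":-30,"z":25,"wx":0,"wy":0,"wz":0,"hand":60},{"x":-2,"y":-30,"z":25,"wx":0,"wy":0,"wz":0,"hand":60},{"x":0,"y":-10,"z":20,"wx":0,"wy":0,"wz":0,"hand":60},{"x":0,"y":-5,"z":0,"wx":0,"wy":0,"wz":0,"hand":60},{"x":0,"y":0,"z":0,"wx":0,"wy":0,"wz":0,"hand":60}]'; python3 to.py 424 244.5 6.5 -0.057; python3 - <<'E'
from h import *
f=grab('wrist'); save('w1.png',f['color']); np.savez('w1.npz',**f)
W=cloud(f); h=cv2.cvtColor(f['color'],cv2.COLOR_RGB2HSV)
m=(W[...,2]>30)&(W[...,2]<42); P=W[m]; print(len(P),P.min(0),P.max(0))
E
```

```text
time: 1.77
tcp_pos: [417.6, 84.7, 214.6]
tcp_rot: [3.14, -0.098, 0.0]
wrist_force: [0.3, -0.5, -0.1]
finger_gap: 60.2
gripper_force: 0.0
time: 2.35
tcp_pos: [421.6, 235.9, 125.2]
tcp_rot: [3.14, -0.094, -0.004]
wrist_force: [0.9, -0.0, 1.2]
finger_gap: 60.2
gripper_force: 0.0
t 2.35 pos [421.6 235.9 125.2] yaw -0.06 z [-2.8e-03 -5.0e-04 -1.0e+00] gap 60.23971542178164 F [ 0.9 -0.   1.2]
turn (tool) [ 0.0007  0.0027 -0.0032]
shift cur axes [  2.2  -8.8 118.7] shift target axes [  1.9  -8.8 118.7]
7725 [361.58644361   1.82142519  30.00442448] [595.65800965 270.34101236  41.99732843]
```

View pics/w1.png

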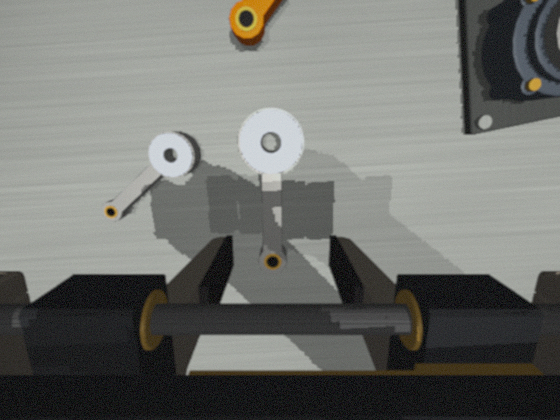

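The wrist view shows the large grey crank between the fingers: hub at (270,142), eye at (272,260). Now I measure both at the 36 mm plane.

```bash
python3 - <<'E'
from h import *
f=dict(np.load('w1.npz')); g=f['color'].max(2)
m=np.zeros_like(g); m[100:180,232:310]=(g[100:180,232:310]>185)
n,l,s,c=cv2.connectedComponentsWithStats(m); i=1+s[1:,4].argmax(); cn=max(cv2.findContours((l==i).astype(np.uint8),0,2)[0],key=len)
(e,r)=cv2.minEnclosingCircle(cn); print(s[i],e,r); H=ray(f,*e,36); print('hub',H, 'rad',np.linalg.norm(ray(f,e[0]+r,e[1],36)-H))
hsv=cv2.cvtColor(f['color'],cv2.COLOR_RGB2HSV); b=np.zeros_like(g); b[248:272,258:288]=((hsv[...,1]>110)&(g>50))[248:272,258:288]
v,u=np.nonzero(b); q=cv2.minEnclosingCircle(np.c_[u,v].astype(np.float32)); E=ray(f,*q[0],36); print(q,'eye',E); d=E-H; print(np.hypot(*d[:2]),np.arctan2(-d[1],-d[0])); print('x60',H+d*60/112)
E
```

```text
[ 238  107   67   73 3274] (271.0, 143.5) 36.6231803894043
hub [485.21511707 241.24074524  36.        ] rad 31.92030704471465
((272.125, 261.5), 8.262401580810547) eye [373.88553817 247.76900364  36.        ]
111.52082000589934 -0.058571956473749055
x60 [425.57427123 244.73802652  36.        ]
```

```bash
python3 -m jog '[{"x":2,"y":-6,"z":20,"wx":0,"wy":0,"wz":0,"hand":60},{"x":1.5,"y":-3,"z":30,"wx":0,"wy":0,"wz":0,"hand":60},{"x":0,"y":0,"z":30,"wx":0,"wy":0,"wz":0,"hand":60},{"x":0,"y":0,"z":20,"wx":0,"wy":0,"wz":0,"hand":60},{"x":0,"y":0,"z":12,"wx":0,"wy":0,"wz":0,"hand":60},{"x":0,"y":0,"z":5,"wx":0,"wy":0,"wz":0,"hand":60},{"x":0,"y":0,"z":0,"wx":0,"wy":0,"wz":0,"hand":60},{"x":0,"y":0,"z":0,"wx":0,"wy":0,"wz":0,"hand":60}]'; python3 to.py 425.3 244.7 6.5 -0.058
```

```text
time: 3.07
tcp_pos: [427.8, 244.0, 10.2]
tcp_rot: [-3.139, 0.099, -0.003]
wrist_force: [-0.2, 0.1, -0.4]
finger_gap: 60.2
gripper_force: 0.0
t 3.0667 pos [427.8 244.   10.2] yaw -0.063 z [ 2.e-03  7.e-04 -1.e+00] gap 60.19088357341515 F [-0.2  0.1 -0.4]
turn (tool) [-0.0008 -0.0019 -0.0051]
shift cur axes [-2.5 -0.5  3.7] shift target axes [-2.5 -0.5  3.7]
```

```bash
python3 -m jog '[{"x":-2.5,"y":-0.5,"z":4,"wx":0,"wy":-0.002,"wz":-0.005,"hand":60},{"x":0,"y":0,"z":0,"wx":0,"wy":0,"wz":0,"hand":30},{"x":0,"y":0,"z":0,"wx":0,"wy":0,"wz":0,"hand":24},{"x":0,"y":0,"z":0,"wx":0,"wy":0,"wz":0,"hand":20},{"x":0,"y":0,"z":0,"wx":0,"wy":0,"wz":0,"hand":10},{"x":0,"y":0,"z":0,"wx":0,"wy":0,"wz":0,"hand":5},{"x":0,"y":0,"z":0,"wx":0,"wy":0,"wz":0,"hand":0},{"x":0,"y":0,"z":0,"wx":0,"wy":0,"wz":0,"hand":0},{"x":0,"y":0,"z":0,"wx":0,"wy":0,"wz":0,"hand":0}]'; python3 to.py 425.3 244.7 6.5 -0.058
```

```text
time: 3.82
tcp_pos: [424.2, 244.5, 4.9]
tcp_rot: [3.14, -0.09, -0.003]
wrist_force: [-0.2, -0.3, 1.2]
finger_gap: 18.2
gripper_force: 30.0
t 3.8167 pos [424.2 244.5   4.9] yaw -0.057 z [-2.1e-03 -1.0e-04 -1.0e+00] gap 18.189869038764446 F [-0.2 -0.3  1.2]
turn (tool) [0.0002 0.0021 0.0006]
shift cur axes [ 1.1 -0.2 -1.6] shift target axes [ 1.1 -0.2 -1.6]
```

```bash
python3 -m jog '[{"x":0,"y":0,"z":-3,"wx":0,"wy":0,"wz":0,"hand":0},{"x":0,"y":0,"z":-8,"wx":0,"wy":0,"wz":0,"hand":0},{"x":0,"y":0,"z":-15,"wx":0,"wy":0,"wz":0,"hand":0},{"x":0,"y":0,"z":-22,"wx":0,"wy":0,"wz":0,"hand":0},{"x":0,"y":0,"z":-22,"wx":0,"wy":0,"wz":0,"hand":0},{"x":0,"y":0,"z":-20,"wx":0,"wy":0,"wz":0,"hand":0},{"x":0,"y":0,"z":-10,"wx":0,"wy":0,"wz":0,"hand":0},{"x":0,"y":0,"z":0,"wx":0,"wy":0,"wz":0,"hand":0}]'; cat > hub.py <<'E'
# plane of hub top from wrist camera
import sys; from h import *
s=env.observe(); f=grab('wrist'); save(sys.argv[1],f['color']); np.savez('wl.npz',**f); W=cloud(f); R=cv2.Rodrigues(s['tcp_rot'])[0]; p=s['tcp_pos']
zt=p[2]-6.5+36; T=(W-p)@R   # tool-frame points
r=np.hypot(T[...,0]-60,T[...,1]); m=(r<26)&(r>11)&(abs(W[...,2]-zt)<14)
P=W[m]; A=np.c_[P[:,:2]-P[:,:2].mean(0),np.ones(len(P))]; k=np.linalg.lstsq(A,P[:,2],rcond=None)[0]; res=P[:,2]-A@k; g=abs(res)<2.5*res.std(); k=np.linalg.lstsq(A[g],P[g,2],rcond=None)[0]
print('n',len(P),'slope x,y',k[:2].round(4),'hub top z',k[2].round(1),'expected',zt.round(1),'res',res.std().round(2))
g=f['color'].max(2); m2=((np.hypot(T[...,0]-60,T[...,1])<36)&(abs(W[...,2]-k[2])<7)&(g>100)).astype(np.uint8)
# cut the web: only tool x>=40
m2[(T[...,0]<36)]=0
cn=max(cv2.findContours(m2,0,2)[0],key=len); (e,rr)=cv2.minEnclosingCircle(cn); H=ray(f,*e,k[2]); el=cv2.fitEllipse(cn)
print('px',np.round(e,1),rr,'hub centre',H.round(1),'ell',ray(f,*el[0],k[2]).round(1),'in tool',((H-p)@R).round(1),'TCP',p.round(1),'yaw',np.arctan2(R[1,0],R[0,0]).round(3),'z',R[:,2].round(4),'t',s['time'])
E
python3 hub.py w2.png
```

```text
time: 4.48
tcp_pos: [425.5, 245.2, 107.0]
tcp_rot: [-3.139, 0.09, -0.002]
wrist_force: [0.6, 0.7, -4.4]
finger_gap: 17.7
gripper_force: 30.0
n 7820 slope x,y [0.004  0.0019] hub top z 139.1 expected 136.5 res 0.69
px [280.7 150.8] 61.594146728515625 hub centre [489.2 242.2 139.1] ell [489.4 242.3 139.1] in tool [ 63.8  -0.8 -32. ] TCP [425.5 245.2 107. ] yaw -0.057 z [ 0.0016  0.0017 -1.    ] t 4.4833
```

View pics/w2.png

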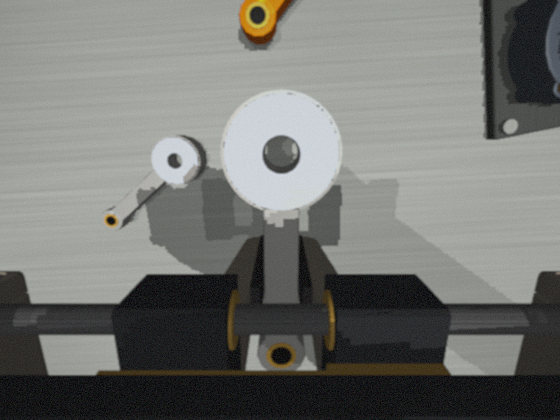

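The crank is held level (slope under 0.004) and there's no droop. The picture shows the hub at (281,151), in line with the gripper. I'll raise it and carry it above the spindle.

```bash
python3 -m jog '[{"x":0,"y":0,"z":-15,"wx":0,"wy":0,"wz":0,"hand":0},{"x":0,"y":0,"z":-25,"wx":0,"wy":0,"wz":0,"hand":0},{"x":0,"y":10,"z":-30,"wx":0,"wy":0,"wz":0,"hand":0},{"x":5,"y":20,"z":-25,"wx":0,"wy":0,"wz":0,"hand":0},{"x":5,"y":25,"z":-14,"wx":0,"wy":0,"wz":0,"hand":0},{"x":10,"y":28,"z":-3,"wx":0,"wy":0,"wz":0,"hand":0},{"x":10,"y":28,"z":0,"wx":0,"wy":0,"wz":0,"hand":0},{"x":10,"y":28,"z":0,"wx":0,"wy":0,"wz":0,"hand":0},{"x":10,"y":28,"z":0,"wx":0,"wy":0,"wz":0,"hand":0},{"x":5,"y":28,"z":0,"wx":0,"wy":0,"wz":0,"hand":0}]'; python3 -m jog '[{"x":5,"y":20,"z":0,"wx":0,"wy":0,"wz":-0.01,"hand":0},{"x":0,"y":12,"z":0,"wx":0,"wy":0,"wz":-0.01,"hand":0},{"x":0,"y":5,"z":0,"wx":0,"wy":0,"wz":-0.01,"hand":0},{"x":0,"y":0,"z":0,"wx":0,"wy":0,"wz":0,"hand":0},{"x":0,"y":0,"z":0,"wx":0,"wy":0,"wz":0,"hand":0}]'; python3 to.py 490.4 10.3 215 -0.024
```

```text
time: 5.37
tcp_pos: [468.1, 44.9, 215.3]
tcp_rot: [3.14, -0.091, -0.007]
wrist_force: [1.0, 0.1, -4.5]
finger_gap: 17.9
gripper_force: 30.0
time: 5.78
tcp_pos: [470.8, 10.3, 216.0]
tcp_rot: [-3.141, 0.042, 0.006]
wrist_force: [0.4, 1.0, -3.8]
finger_gap: 17.7
gripper_force: 30.0
t 5.7833 pos [470.8  10.3 216. ] yaw -0.027 z [-3.8e-03  7.0e-04 -1.0e+00] gap 17.702312611301036 F [ 0.4  1.  -3.8]
turn (tool) [-0.0006  0.0038 -0.0028]
shift cur axes [19.6 -0.6  0.9] shift target axes [19.6 -0.5  1. ]
```

```bash
python3 -m jog '[{"x":10,"y":-0.5,"z":0,"wx":0,"wy":0,"wz":0,"hand":0},{"x":9.5,"y":0,"z":0,"wx":0,"wy":0,"wz":0,"hand":0},{"x":0,"y":0,"z":0,"wx":0,"wy":0,"wz":0,"hand":0},{"x":0,"y":0,"z":0,"wx":0,"wy":0,"wz":0,"hand":0},{"x":0,"y":0,"z":0,"wx":0,"wy":0,"wz":0,"hand":0}]'; python3 hub.py w3.png; python3 - <<'E'
from h import *
a=grab('top'); b=grab('scene'); w=dict(np.load('wl.npz')); np.savez('t3.npz',**a); np.savez('s3.npz',**b)
cr=lambda im,u0,u1,v0,v1:cv2.resize(im[v0:v1,u0:u1],(390,390),interpolation=cv2.INTER_CUBIC)
save('c3.png',np.hstack([cr(a['color'],235,305,175,245),cr(w['color'],205,345,80,220)])); save('c3s.png',cv2.resize(b['color'][140:270,220:370],None,fx=4,fy=4))
E
```

```text
time: 6.2
tcp_pos: [490.9, 10.0, 216.5]
tcp_rot: [-3.141, 0.042, 0.004]
wrist_force: [-0.3, 0.2, -3.8]
finger_gap: 17.9
gripper_force: 30.0
n 7828 slope x,y [-0.0019 -0.0001] hub top z 248.2 expected 246.0 res 0.69
px [280.5 150.8] 61.512454986572266 hub centre [554.7   9.1 248.2] ell [555.    9.1 248.2] in tool [ 63.8  -0.9 -31.9] TCP [490.9  10.  216.5] yaw -0.027 z [-2.8e-03  3.0e-04 -1.0e+00] t 6.2
```

View pics/c3.png

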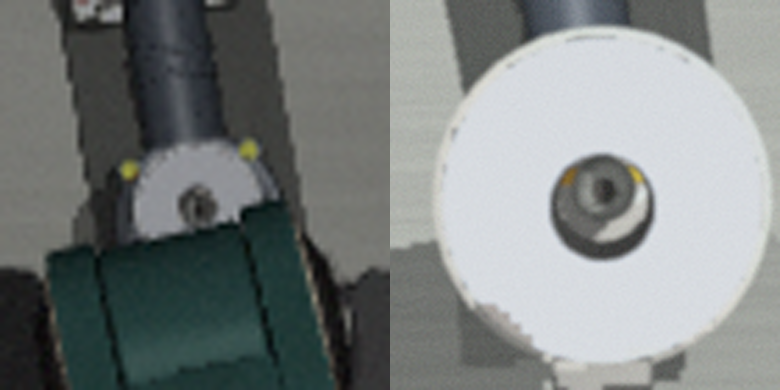

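View pics/c3s.png

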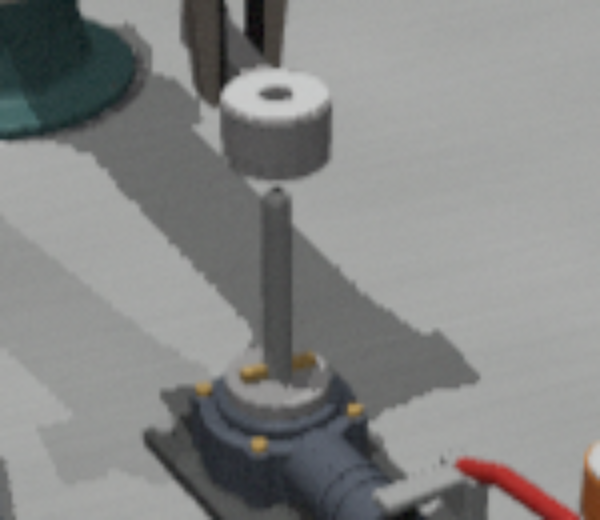

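Wrist view through the bore: bore rim centre at about (281.5,154.7), spindle nose dimple at about (282.2,148.2). Scene view: the hub hangs just above the nose. Next, the relative offset and the same check from the top and scene views.

```bash
cat > rel.py <<'E'
from h import *
f=dict(np.load('wl.npz')); g=f['color'].max(2).astype(np.uint8)
m=np.zeros_like(g); m[125:185,250:312]=(g[125:185,250:312]>195)
cn,hi=cv2.findContours(m,cv2.RETR_CCOMP,2); 
holes=[c for c,h in zip(cn,hi[0]) if h[3]>=0 and cv2.contourArea(c)>300]
e=cv2.fitEllipse(max(holes,key=cv2.contourArea)); print('bore ell',e); 
for z in (246.5,248.2):
    B=ray(f,*e[0],z); print('bore',B.round(1),[ray(f,*p,190).round(1) for p in ((282.2,148.2),(281.5,148))])
E
python3 rel.py; python3 - <<'E'
from h import *
import cv2
b=dict(np.load('s3.npz')); g=b['color']; 
# scene: hub lateral centre vs spindle lateral centre, rows of picture
W=cloud(b); x=W[...,2]
m=(W[...,0]>500)&(W[...,0]<610)&(abs(W[...,1]-9)<50)
for lo,hi,n in ((215,242,'hub'),(100,185,'sp')):
    k=m&(x>lo)&(x<hi); P=W[k]; vs,us=np.nonzero(k)
    L=[(r,(us[vs==r].min()+us[vs==r].max())/2) for r in np.unique(vs)]
    c=-b['R'].T@b['t']; K=b['mtx']; A=[]
    for r,u in L:
        d=b['R'].T@np.linalg.inv(K)@[u,r,1]; nrm=np.array([-d[1],d[0]])/np.hypot(d[0],d[1]); A.append((-(nrm@(c[:2]-[552,9]))))
    print(n,len(P),np.round(np.percentile(P,[1,50,99],axis=0),1).tolist(),'lateral offset median',np.median(A),nrm)
E
```

```text
bore ell ((280.6915283203125, 153.95223999023438), (39.974464416503906, 40.3599853515625), 2.7572813034057617)
bore [553.1   9.1 246.5] [array([553. ,   8.1, 190. ]), array([553.2,   8.5, 190. ])]
bore [553.3   9.1 248.2] [array([553. ,   8.1, 190. ]), array([553.2,   8.5, 190. ])]
hub 362 [[500.3, -19.1, 215.3], [574.2, -0.8, 230.7], [583.5, 33.2, 241.8]] lateral offset median 0.10927228267979672 [-0.37740956 -0.92604645]
sp 250 [[548.7, 1.3, 100.9], [558.9, 7.0, 146.4], [563.9, 16.3, 184.5]] lateral offset median 1.6215029044305425 [-0.37979898 -0.92506904]
```

Both views agree to about 1 mm. I'll lower it gently.

```bash
python3 -m jog '[{"x":0,"y":0.3,"z":6,"wx":0,"wy":0.003,"wz":0,"hand":0},{"x":0,"y":0,"z":6,"wx":0,"wy":0,"wz":0,"hand":0},{"x":0,"y":0,"z":5,"wx":0,"wy":0,"wz":0,"hand":0},{"x":0,"y":0,"z":4,"wx":0,"wy":0,"wz":0,"hand":0},{"x":0,"y":0,"z":4,"wx":0,"wy":0,"wz":0,"hand":0},{"x":0,"y":0,"z":3,"wx":0,"wy":0,"wz":0,"hand":0}]'; python3 to.py 490.9 9.5 186 -0.024; python3 -m jog '[{"x":0,"y":0,"z":3,"wx":0,"wy":0,"wz":0,"hand":0},{"x":0,"y":0,"z":3,"wx":0,"wy":0,"wz":0,"hand":0},{"x":0,"y":0,"z":0,"wx":0,"wy":0,"wz":0,"hand":0},{"x":0,"y":0,"z":0,"wx":0,"wy":0,"wz":0,"hand":0}]'; python3 hub.py w4.png
```

```text
time: 6.85
tcp_pos: [490.7, 9.2, 188.1]
tcp_rot: [-3.141, 0.043, -0.0]
wrist_force: [-0.0, -0.2, -4.1]
finger_gap: 17.9
gripper_force: 30.0
t 6.85 pos [490.7   9.2 188.1] yaw -0.027 z [ 3.e-04  1.e-04 -1.e+00] gap 17.88155553461428 F [-0.  -0.2 -4.1]
turn (tool) [-0.0001 -0.0003 -0.0033]
shift cur axes [ 0.2 -0.3  2.1] shift target axes [ 0.2 -0.3  2.1]
time: 7.18
tcp_pos: [490.9, 9.2, 182.7]
tcp_rot: [-3.141, 0.043, -0.001]
wrist_force: [0.4, -0.0, -4.0]
finger_gap: 17.9
gripper_force: 30.0
n 7824 slope x,y [0.0013 0.0015] hub top z 214.6 expected 212.2 res 0.71
px [280.5 150.8] 61.512454986572266 hub centre [554.7   8.3 214.6] ell [555.    8.3 214.6] in tool [ 63.8  -0.8 -31.9] TCP [490.9   9.2 182.7] yaw -0.027 z [ 7.e-04  0.e+00 -1.e+00] t 7.1833
```

```bash
python3 -m jog '[{"x":0,"y":0,"z":5,"wx":0,"wy":0,"wz":0,"hand":0},{"x":0,"y":0,"z":5,"wx":0,"wy":0,"wz":0,"hand":0},{"x":0,"y":0,"z":5,"wx":0,"wy":0,"wz":0,"hand":0},{"x":0,"y":0,"z":5,"wx":0,"wy":0,"wz":0,"hand":0},{"x":0,"y":0,"z":0,"wx":0,"wy":0,"wz":0,"hand":0}]'; python3 hub.py w5.png; python3 - <<'E'
from h import *
f=dict(np.load('wl.npz')); save('c5.png',cv2.resize(f['color'][110:200,235:325],(540,540),interpolation=cv2.INTER_CUBIC)); print(env.observe()['wrist_torque'])
E
```

```text
time: 7.65
tcp_pos: [490.2, 9.1, 161.5]
tcp_rot: [-3.141, 0.043, 0.002]
wrist_force: [-0.1, 0.0, -3.4]
finger_gap: 18.0
gripper_force: 30.0
n 7816 slope x,y [-0.0001  0.0009] hub top z 193.3 expected 191.0 res 0.75
px [280.5 150.9] 61.622894287109375 hub centre [554.    8.2 193.3] ell [554.2   8.2 193.3] in tool [ 63.8  -0.8 -31.9] TCP [490.2   9.1 161.5] yaw -0.027 z [-1.e-03  1.e-04 -1.e+00] t 7.65
[0.00855204 0.16985557 0.04597072]
```

View pics/c5.png

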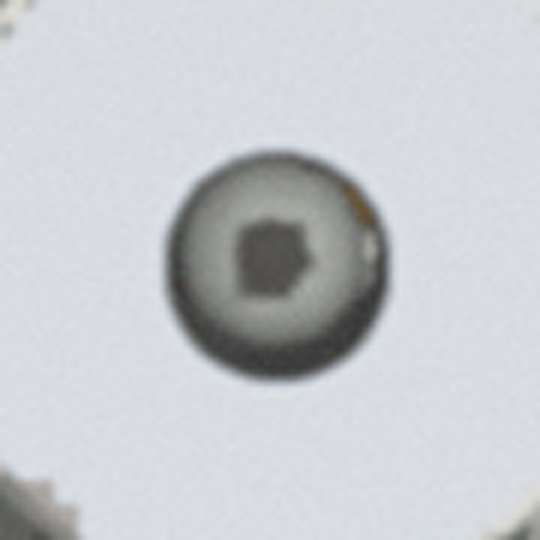

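In the bore the nose disc is at (272,258) and the rim centre at (278,266). That puts the crank about 0.6 mm short in x and 0.5 mm off in y, so I trim both and continue down.

```bash
python3 -m jog '[{"x":0.6,"y":-0.4,"z":3,"wx":0,"wy":0,"wz":0,"hand":0},{"x":0,"y":0,"z":6,"wx":0,"wy":0,"wz":0,"hand":0},{"x":0,"y":0,"z":7,"wx":0,"wy":0,"wz":0,"hand":0},{"x":0,"y":0,"z":7,"wx":0,"wy":0,"wz":0,"hand":0},{"x":0,"y":0,"z":7,"wx":0,"wy":0,"wz":0,"hand":0}]'; python3 -m jog '[{"x":0,"y":0,"z":7,"wx":0,"wy":0,"wz":0,"hand":0},{"x":0,"y":0,"z":7,"wx":0,"wy":0,"wz":0,"hand":0},{"x":0,"y":0,"z":6,"wx":0,"wy":0,"wz":0,"hand":0},{"x":0,"y":0,"z":6,"wx":0,"wy":0,"wz":0,"hand":0},{"x":0,"y":0,"z":4,"wx":0,"wy":0,"wz":0,"hand":0}]';python3 to.py 490.9 8.8 84 -0.024; python3 -m jog '[{"x":0,"y":0,"z":3,"wx":0,"wy":0,"wz":0,"hand":0},{"x":0,"y":0,"z":2,"wx":0,"wy":0,"wz":0,"hand":0},{"x":0,"y":0,"z":0,"wx":0,"wy":0,"wz":0,"hand":0}]';python3 to.py 490.9 8.8 84 -0.024
```

```text
time: 8.12
tcp_pos: [491.5, 9.6, 131.9]
tcp_rot: [-3.141, 0.043, -0.001]
wrist_force: [0.3, -0.1, -4.3]
finger_gap: 17.4
gripper_force: 30.0
time: 8.53
tcp_pos: [491.4, 9.5, 101.9]
tcp_rot: [-3.141, 0.043, -0.0]
wrist_force: [0.0, 0.1, -3.7]
finger_gap: 17.9
gripper_force: 30.0
t 8.5333 pos [491.4   9.5 101.9] yaw -0.027 z [ 3.e-04  1.e-04 -1.e+00] gap 17.881132590195683 F [ 0.   0.1 -3.7]
turn (tool) [-0.0001 -0.0003 -0.0033]
shift cur axes [-0.5  0.8 17.9] shift target axes [-0.5  0.8 17.9]
time: 8.78
tcp_pos: [491.5, 9.5, 97.5]
tcp_rot: [3.141, -0.043, 0.001]
wrist_force: [-0.8, 0.2, -4.1]
finger_gap: 17.9
gripper_force: 30.0
t 8.7833 pos [491.5   9.5  97.5] yaw -0.027 z [ 6.e-04 -0.e+00 -1.e+00] gap 17.913156560609213 F [-0.8  0.2 -4.1]
turn (tool) [ 0.     -0.0006 -0.0033]
shift cur axes [-0.6  0.7 13.5] shift target axes [-0.6  0.7 13.5]
```

```bash
python3 -m jog '[{"x":0,"y":0,"z":3,"wx":0,"wy":0,"wz":0,"hand":0},{"x":0,"y":0,"z":3,"wx":0,"wy":0,"wz":0,"hand":0},{"x":0,"y":0,"z":2,"wx":0,"wy":0,"wz":0,"hand":0},{"x":0,"y":0,"z":1.5,"wx":0,"wy":0,"wz":0,"hand":0},{"x":0,"y":0,"z":0,"wx":0,"wy":0,"wz":0,"hand":0}]'; python3 -m jog '[{"x":0,"y":0,"z":1,"wx":0,"wy":0,"wz":0,"hand":0},{"x":0,"y":0,"z":1,"wx":0,"wy":0,"wz":0,"hand":0},{"x":0,"y":0,"z":1,"wx":0,"wy":0,"wz":0,"hand":0},{"x":0,"y":0,"z":0,"wx":0,"wy":0,"wz":0,"hand":0}]'; python3 -m jog '[{"x":0,"y":0,"z":1,"wx":0,"wy":0,"wz":0,"hand":0},{"x":0,"y":0,"z":1,"wx":0,"wy":0,"wz":0,"hand":0},{"x":0,"y":0,"z":0,"wx":0,"wy":0,"wz":0,"hand":0}]'
```

```text
time: 9.2
tcp_pos: [491.5, 9.5, 87.9]
tcp_rot: [-3.141, 0.043, -0.001]
wrist_force: [0.8, 0.3, -3.2]
finger_gap: 17.9
gripper_force: 30.0
time: 9.53
tcp_pos: [491.5, 9.5, 85.1]
tcp_rot: [3.141, -0.043, 0.001]
wrist_force: [-0.0, -0.4, -4.8]
finger_gap: 17.9
gripper_force: 30.0
time: 9.78
tcp_pos: [491.5, 9.5, 83.1]
tcp_rot: [-3.141, 0.043, -0.001]
wrist_force: [-0.3, -0.2, -3.5]
finger_gap: 17.8
gripper_force: 30.0
```

```bash
python3 -m jog '[{"x":0,"y":0,"z":1,"wx":0,"wy":0,"wz":0,"hand":0},{"x":0,"y":0,"z":1,"wx":0,"wy":0,"wz":0,"hand":0},{"x":0,"y":0,"z":0,"wx":0,"wy":0,"wz":0,"hand":0}]'; python3 -m jog '[{"x":0,"y":0,"z":1,"wx":0,"wy":0,"wz":0,"hand":0},{"x":0,"y":0,"z":0.5,"wx":0,"wy":0,"wz":0,"hand":0},{"x":0,"y":0,"z":0,"wx":0,"wy":0,"wz":0,"hand":0}]'; python3 hub.py w6.png
```

```text
time: 10.03
tcp_pos: [491.5, 9.5, 81.1]
tcp_rot: [3.141, -0.043, 0.001]
wrist_force: [-0.2, 0.1, -5.2]
finger_gap: 17.8
gripper_force: 30.0
time: 10.28
tcp_pos: [491.6, 9.5, 79.6]
tcp_rot: [-3.141, 0.043, -0.001]
wrist_force: [-0.7, 0.0, -4.4]
finger_gap: 17.7
gripper_force: 30.0
n 5605 slope x,y [0.002  0.0007] hub top z 111.5 expected 109.1 res 0.76
px [280.5 151. ] 61.55267333984375 hub centre [555.3   8.6 111.5] ell [555.6   8.5 111.5] in tool [ 63.7  -0.8 -31.8] TCP [491.6   9.5  79.6] yaw -0.027 z [ 8.e-04 -0.e+00 -1.e+00] t 10.2833
```

It already seems to be passing the key (underside at about 74.5, key top 78). I keep going down in small steps until it touches.

```bash
python3 -m jog '[{"x":0,"y":0,"z":1,"wx":0,"wy":0,"wz":0,"hand":0},{"x":0,"y":0,"z":0.5,"wx":0,"wy":0,"wz":0,"hand":0},{"x":0,"y":0,"z":0,"wx":0,"wy":0,"wz":0,"hand":0}]'; python3 -m jog '[{"x":0,"y":0,"z":1,"wx":0,"wy":0,"wz":0,"hand":0},{"x":0,"y":0,"z":0.5,"wx":0,"wy":0,"wz":0,"hand":0},{"x":0,"y":0,"z":0,"wx":0,"wy":0,"wz":0,"hand":0}]';  python3 -m jog '[{"x":0,"y":0,"z":0.7,"wx":0,"wy":0,"wz":0,"hand":0},{"x":0,"y":0,"z":0,"wx":0,"wy":0,"wz":0,"hand":0}]'
```

```text
time: 10.58
tcp_pos: [491.6, 9.5, 78.1]
tcp_rot: [3.141, -0.043, 0.001]
wrist_force: [0.6, 0.4, -3.6]
finger_gap: 17.6
gripper_force: 30.0
time: 10.83
tcp_pos: [491.6, 9.5, 76.6]
tcp_rot: [3.141, -0.043, 0.001]
wrist_force: [0.6, 0.1, -4.3]
finger_gap: 17.7
gripper_force: 30.0
time: 11.0
tcp_pos: [491.6, 9.6, 76.0]
tcp_rot: [-3.141, 0.043, -0.001]
wrist_force: [0.6, 0.6, -3.8]
finger_gap: 17.7
gripper_force: 30.0
```

```bash
for i in 1 2; do :; done; python3 -m jog '[{"x":0,"y":0,"z":0.7,"wx":0,"wy":0,"wz":0,"hand":0},{"x":0,"y":0,"z":0,"wx":0,"wy":0,"wz":0,"hand":0}]'|grep -E 'pos|force'; python3 -m jog '[{"x":0,"y":0,"z":0.7,"wx":0,"wy":0,"wz":0,"hand":0},{"x":0,"y":0,"z":0,"wx":0,"wy":0,"wz":0,"hand":0}]'|grep -E 'pos|force'
```

```text
tcp_pos: [491.6, 9.6, 75.2]
wrist_force: [-0.9, 0.1, -3.6]
gripper_force: 30.0
tcp_pos: [491.7, 9.6, 74.9]
wrist_force: [-1.4, -0.3, -0.2]
gripper_force: 30.0
```

```bash
python3 -m jog '[{"x":0,"y":0,"z":0.6,"wx":0,"wy":0,"wz":0,"hand":0},{"x":0,"y":0,"z":0,"wx":0,"wy":0,"wz":0,"hand":0}]'|grep -E 'pos|force'; python3 hub.py w7.png
```

```text
tcp_pos: [491.7, 9.6, 74.8]
wrist_force: [-3.5, -0.4, 5.8]
gripper_force: 30.0
n 5272 slope x,y [0.006  0.0001] hub top z 107.1 expected 104.3 res 0.74
px [280.5 150.9] 61.647193908691406 hub centre [555.3   8.7 107.1] ell [555.7   8.7 107.1] in tool [ 63.7  -0.8 -32.2] TCP [491.7   9.6  74.8] yaw -0.027 z [ 1.e-03 -6.e-04 -1.e+00] t 11.5
```

Contact is at TCP z = 74.9, which is 70 mm above the 4.9 mm bench value, so the slot is over the key and the crank is on the face. I'll press lightly, wiggle a touch, then let go.

```bash
python3 -m jog '[{"x":0,"y":0,"z":0.8,"wx":0,"wy":0,"wz":0,"hand":0},{"x":0,"y":0,"z":0.3,"wx":0,"wy":0,"wz":0,"hand":0},{"x":0,"y":0,"z":0,"wx":0,"wy":0,"wz":0,"hand":0}]'|grep -E 'pos|force'; python3 -m jog '[{"x":0,"y":0,"z":-1.2,"wx":0,"wy":0,"wz":0,"hand":0},{"x":0,"y":0,"z":0,"wx":0,"wy":0,"wz":0,"hand":22},{"x":0,"y":0,"z":0,"wx":0,"wy":0,"wz":0,"hand":28},{"x":0,"y":0,"z":0,"wx":0,"wy":0,"wz":0,"hand":40},{"x":0,"y":0,"z":0,"wx":0,"wy":0,"wz":0,"hand":50},{"x":0,"y":0,"z":0,"wx":0,"wy":0,"wz":0,"hand":50}]'; python3 hub.py w8.png
```

```text
tcp_pos: [491.4, 9.6, 74.2]
wrist_force: [-6.6, 0.6, 12.5]
gripper_force: 30.0
time: 12.3
tcp_pos: [491.9, 9.6, 74.1]
tcp_rot: [-3.141, 0.043, -0.002]
wrist_force: [0.1, -0.3, 0.3]
finger_gap: 46.1
gripper_force: 0.0
n 5297 slope x,y [0.0048 0.0006] hub top z 107.0 expected 103.6 res 0.76
px [280.3 150.8] 61.96358871459961 hub centre [555.7   8.8 107. ] ell [556.1   8.6 107. ] in tool [ 63.9  -0.9 -32.8] TCP [491.9   9.6  74.1] yaw -0.027 z [ 1.2e-03  1.0e-04 -1.0e+00] t 12.3
```

```bash
python3 -m jog '[{"x":0,"y":0,"z":-8,"wx":0,"wy":0,"wz":0,"hand":50},{"x":0,"y":0,"z":-15,"wx":0,"wy":0,"wz":0,"hand":50},{"x":0,"y":0,"z":-25,"wx":0,"wy":0,"wz":0,"hand":50},{"x":0,"y":0,"z":-30,"wx":0,"wy":0,"wz":0,"hand":50},{"x":-10,"y":0,"z":-30,"wx":0,"wy":0,"wz":0,"hand":50},{"x":-20,"y":0,"z":-30,"wx":0,"wy":0,"wz":0,"hand":50},{"x":-20,"y":0,"z":-15,"wx":0,"wy":0,"wz":0,"hand":50},{"x":-10,"y":0,"z":0,"wx":0,"wy":0,"wz":0,"hand":50},{"x":0,"y":0,"z":0,"wx":0,"wy":0,"wz":0,"hand":50}]'; python3 - <<'E'
from h import *
w=grab('wrist'); b=grab('scene')
for n,f in(('wrist',w),('scene',b)):
    W=cloud(f); r=np.hypot(W[...,0]-552.5,W[...,1]-9); m=(r<25)&(r>11)&(abs(W[...,2]-106)<8); P=W[m]
    A=np.c_[P[:,:2]-[552.5,9],np.ones(len(P))]; k=np.linalg.lstsq(A,P[:,2],rcond=None)[0]; print(n,len(P),'slope',k[:2].round(4),'top z',k[2].round(2))
    m=(W[...,2]<12)&(W[...,2]>-5)&(abs(W[...,0]-450)<80)&(W[...,1]>60)&(W[...,1]<200); print('bench z',np.nanmedian(W[m][:,2]) if m.any() else None)
save('f.png',np.hstack([cv2.resize(w['color'],(400,300)),cv2.resize(b['color'][140:320,200:440],(400,300))]))
E
```

```text
time: 13.1
tcp_pos: [430.3, 11.0, 228.0]
tcp_rot: [3.14, -0.043, 0.004]
wrist_force: [-0.1, 0.0, 0.1]
finger_gap: 49.9
gripper_force: 0.0
wrist 1586 slope [0.0027 0.0049] top z 107.08
bench z 0.9414914283291691
scene 152 slope [ 0.0117 -0.0174] top z 106.0
bench z 0.0292079875753999
```

View pics/f.png

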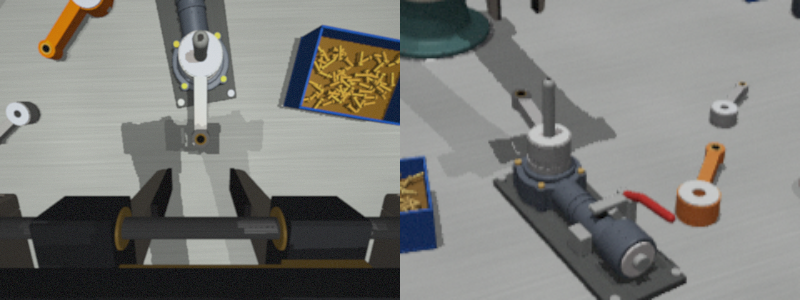

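The wrist view (hub at 200,60) and the scene view (hub at 549,145) show the crank flush on the face and pointing at the robot. Its top is 106 mm above the bench, which is the fully home height, and the bin and look-alikes are untouched.

```bash
python3 -c "
from rig import env
print(env.finish_job())"
```

```text
the job is handed in; nothing more can be done
None
```

The crank is on the spindle with its slot over the cross-key, flush on the gearbox face and released; it lined up with the key on the way down, so I never needed to swing it. The job is handed in at about 13 s, with the bin, flask and screwdriver not touched.

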